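# Third hand: press a filter cube against a sprung stop

### The arm

A 6-joint arm with a two-finger parallel gripper is mounted at the origin on a cart in front of the work surface, level with it; the furniture and walls round the work are solid. World frame = base frame: x ahead of the robot, y to its left, z up, the work surface at z = 0. Lengths are in m, angles in rad, forces in N, time in s.
With the tool pointing down it reaches from about 0.275 to 0.75 m from the base axis. Payload 10.2 kg.
Tool frame: the origin (TCP) lies midway between the tips of the shut fingers; the grasp point (between the pads) lies 19 mm behind it; z points along the fingers, y is the line along which they close (so a half turn about z gives the same grasp; the last joint's range is limited). The gripper opens to 85 mm and grips with 20 to 120 N. Pads are 22 mm wide; open, the fingers measure 114 mm over their backs; the gripper's body (76 mm by 85 mm) begins 54 mm behind the grasp point. The pads swing forward as they close: fully open they stand 13 mm farther back than shut.
Start: joints at [-1.393, 0.313, 1.498, -0, 1.331, -0.223], TCP at [0.205, -0.483, 0.192] pointing down, gripper open.
Joint ranges: [-2.94, 2.94], [-0.97, 2.17], [0.19, 2.56], [-1.23, 4.37], [0.02, 3.11], [-2.88, 2.88]. Speed limits (rad/s): [2.39, 2.39, 3.01, 3.14, 3.14, 3.14].

### API

Orientations are given as a unit quaternion [w, x, y, z].
In Python, from plant import observe, optics, order gives the robot as it stands.
- The arm moves only by the tool drive_tool, never from a script. Its argument "motion" is a list of rows, each a list of 4 numbers: the shift along the tool's x, y, z scaled (see below), then the turn about the tool's z scaled (see below). In form: [[x, y, z, roll], ...]. A call has 1 to 5 rows; each row is the pose to reach, as a shift and turn from the pose commanded when the call began, along the tool's axes at that moment; what a row does not reach only later rows make up. The controller multiplies each number of a shift by 50 cm and each number of a turn by 45 degrees. A row lasts 1/10 s, in which the tool goes at most 50 mm and 8.59 degrees, less where a joint would pass 70% of its speed; a pose out of reach is approached as far as the arm can. A call with a number of a shift or a turn outside -1 to 1 is refused whole. A call with a gripper value outside its range is refused whole. "jaw" is the gripper's target within -1 to 1 (fully open at 1, half-way at 0, shut at -1), set as the call begins (left out, the last holds). The fingers move at their own pace and stop on an object; "force" is the grip in N (left out, the last holds). Time passes only in rows, so rows that repeat a pose let the fingers close. It gives the time, the measured TCP pose, the force, the opening and the grip force at its end, in the units of the state.
- observe(): the state, without advancing time (a new reading comes with each control period).
- optics.snapshot(name): name is "scene" or "top" or "wrist"; returns (picture, depth): 420x560x3 uint8, blue, green, red; 420x560 float32, m along the optical axis (not along the pixel's ray), 0 where there is no reading.
- optics.camera_params(name): a dict with "K" (3x3 intrinsics, pixels), "view" (4x4, takes a point from world to camera coordinates); the wrist camera has in their place "mount" (4x4, takes a point from camera to tool coordinates, whose origin is the TCP and whose axes are the flange's). Camera axes: x right, y down, z forward; pixel columns grow to the right and rows downward; lengths in m; the calibration is good to about 2 mm. A picture is of the moment at which its call begins: read the wrist's pose just before it. camera_params takes no time and is no camera call.
- order.hand_in(): hands the job in; it is judged then, once.
The state is a dict: "t": time; "q": joint angles; "dq": joint speeds; "joint_torque": joint torques, N m; "ee_pos": TCP position; "orientation": TCP orientation; "ft_force": force on the tool from outside, world axes, zero at the start; "torque": the same for the moment, N m; "gripper_width": finger opening in m; "gripper_force": force on a finger pad.
Only numpy, scipy, OpenCV 4.12 (cv2) and the standard library are available. Lean on these libraries where they do the work, as an engineer would, in place of code of your own. Each camera call takes 0.05 s, during which the arm holds its last target. There are 200 camera calls.

### The job

Pull open the top drawer of the drawer unit that stands nearest the robot, take out the black filter cube and stand it on the floor of the aluminium press jig, centred on the black sprung stop with its dark round side window facing away from the stop. Press the cube square against the stop, gently, until the red pointers stand in the green band (about 10 N), and hold it there steadily for at least two seconds as a third hand for the colleague who will fasten it. The program finishes while still holding and pressing the cube; leave the other things on the table alone.

Things in the scene. Friction and masses are not known exactly. Their poses are not given: they have to be found in the camera images.
- unit: The nearer of two grey desk drawer units with three drawers (236 deep x 200 wide x 186 high mm), fixed. Origin under its centre on the table; its own -x axis points out of its front face and is the direction in which the drawers pull out, z up. Of this unit only the top drawer moves.
- knob (a point): Middle of the small round white knob of the top drawer: a rod 15.6 mm thick that sticks out 16 mm from the drawer front along the unit's -x (this point is 8 mm off the front, 32 mm below the top of the unit); moves with the drawer. The drawer front reaches 4 mm below the top of the unit. Its axes are those of the unit.
- unit_drawer_3 (a joint): Pull of the top drawer, m: 0 shut, 0.12 fully out (end stop); starts at 0 to 0.015. 1.5 N of friction; stays where it is left. Inside it is 182 mm wide, the floor 129 mm above the table; the front is 3 mm thick and rises 53 mm above the drawer floor, the sides 35 mm. Pull it out more than 80 mm.
- cube: Loose black filter cube, about 70 g, 40 mm high. Origin in the middle of its underside; faces at x = -19 and +21 mm, y = -18 and +18 mm. The round side window is in the -x face; press the +x face on the stop, grip the y faces. Starts standing in the top drawer, centre about 55 mm behind the drawer front, window to the front within 15 degrees; may slide a little as the drawer is pulled.
- window (a point): Middle of the cube's dark round side window, on its -x face (the +x face is plain, the top has a green round window), 20 mm above its underside.
- tin: Loose round metal sample tin, 50 mm across and 13 mm high, lying beside the cube in the top drawer, on either side of it; origin in the middle of its underside. May stay where it is.
- jig: Silver-white aluminium press jig, fixed: a base plate 135 (x) x 86 (y) mm, x = -75 to +60 mm, its top (the floor for the cube) 10 mm above the origin; a blue tower 54 mm high at x = 36 to 56 mm carries the sprung stop. Origin on the table under the middle of the stop's face at rest. Its +x is the pressing direction (to the tower), z up. A black line on the floor outlines the cube's place (y = 0).
- stop (a joint): How far the black sprung stop is pushed in along the jig's +x, m: 0 at rest, end stop at 0.024. The stop pushes back with 2.1 N plus 0.7 N per mm, so 10.5 N at 0.012. The red pointers stand in the green band from 0.006 to 0.018 (6.3 to 14.7 N).
- stop_face (a point): Middle of the face of the black sprung stop: a plate 48 mm wide and 34 mm high, from 12 to 46 mm above the jig's underside; the face looks along the jig's -x. Moves with the stop. Its axes are those of the jig.
- objective: Bystander: loose microscope objective, white and black with a yellow ring, 26 mm across, 48 mm high, standing upright; origin in the middle of its underside.
- dish: Bystander: loose clear petri dish, 55 mm across, 14 mm high; origin in the middle of its underside.
- lab_timer: Bystander: loose white lab timer, 70 x 62 x 18 mm; origin in the middle of its underside.
- hex_driver: Bystander: loose small screwdriver with red handle, 136 mm long along its x, 12 mm thick, lying on the table; origin in the middle of its underside.
- marker: Bystander: loose black and white marker pen, 132 mm long along its x, 13 mm thick, lying on the table; origin in the middle of its underside.

How it is judged:
By the outcome, as a careful person would: the job done as asked, in the order asked, and still so for the second after the job is handed in, while the arm keeps its last pose, push and grip.
It also fails if it takes over 58 s, if anything falls off the work surface, if the arm or the gripper's body presses on something with over 40 N, if the wrist force passes 120 N, or if a joint passes its speed limit or range.

## Working session

There is one attempt and no reset: what is moved stays moved. The work goes in short steps, Python scripts to look and compute and a tool call to move; the robot and the scene stay as the last step left them, time stands still between calls to the robot, and variables do not carry over. Pictures are saved under pics/ and viewed, at most 10 in all, crops included, and the job is handed in when it is done.

Besides the shell and the picture viewer there is one more tool, called by a JSON object that holds its "op" and its "data", one argument or row to a line. drive_tool: Moves the arm, as the interface text tells. Shifts and turns lie within -1 to 1; 1 stands for 50 cm of shift or 45 degrees of turn. Its arguments: {"type":"object","properties":{"motion":{"type":"array","items":{"type":"array","items":{"type":"number","minimum":-1,"maximum":1}}},"jaw":{"type":"number"},"force":{"type":"number"}},"required":["motion"]}

```bash
ls; mkdir -p pics; cat > h.py <<'E'
import numpy as np, cv2
from plant import observe, optics, order
from scipy.spatial.transform import Rotation as R
def T():
    s=observe(); q=s["orientation"]; M=np.eye(4); M[:3,:3]=R.from_quat([q[1],q[2],q[3],q[0]]).as_matrix(); M[:3,3]=s["ee_pos"]; return M
def cam(n):
    p=optics.camera_params(n); K=np.array(p["K"])
    C=np.linalg.inv(np.array(p["view"])) if "view" in p else T()@np.array(p["mount"])
    im,d=optics.snapshot(n); return K,C,im,d
def cloud(K,C,d):
    v,u=np.mgrid[:d.shape[0],:d.shape[1]]
    P=np.stack([(u-K[0,2])/K[0,0]*d,(v-K[1,2])/K[1,1]*d,d],-1)
    return P@C[:3,:3].T+C[:3,3]
def ray(K,C,uv,z):
    r=C[:3,:3]@np.array([(uv[0]-K[0,2])/K[0,0],(uv[1]-K[1,2])/K[1,1],1.]); return C[:3,3]+r*(z-C[2,3])/r[2]
E
python3 - <<'E'
from h import *
print(observe())
for n in("scene","top"):
    K,C,im,d=cam(n); cv2.imwrite(f"pics/{n}0.png",im); np.savez(f"{n}0.npz",K=K,C=C,im=im,d=d); print(n,K[0,0],C.round(3).tolist())
E
```

```text
pics
{'t': 0.0, 'q': array([-1.39343066e+00,  3.13446162e-01,  1.49845024e+00, -3.53031751e-06,
        1.33097620e+00, -2.23379963e-01]), 'dq': array([-8.22299929e-05,  7.80968012e-05, -3.60254165e-04, -1.36312271e-03,
        1.84740409e-03, -5.03710755e-04]), 'joint_torque': array([-1.46029820e-04, -4.12270439e+01, -2.59750539e+01, -2.10010658e-04,
        4.05346524e-03, -2.24510688e-05]), 'ee_pos': array([ 0.20474749, -0.48309771,  0.19183211]), 'orientation': array([-6.39841239e-04,  9.79992158e-01,  1.99035074e-01,  1.30086922e-05]), 'ft_force': array([-0.71757016, -0.06402269, -0.03470779]), 'torque': array([-0.03898536,  0.02362728, -0.03018112]), 'gripper_force': 0.0, 'gripper_width': 0.08542367299545353}
scene 459.80672042689065 [[-0.881, -0.228, 0.415, 0.189], [-0.473, 0.41, -0.78, 0.673], [0.008, -0.883, -0.469, 0.528], [0.0, 0.0, 0.0, 1.0]]
top 537.1030046250771 [[-0.021, -0.995, 0.102, 0.442], [-1.0, 0.021, 0.001, -0.055], [-0.003, -0.102, -0.995, 1.245], [0.0, 0.0, 0.0, 1.0]]
```

View pics/scene0.png

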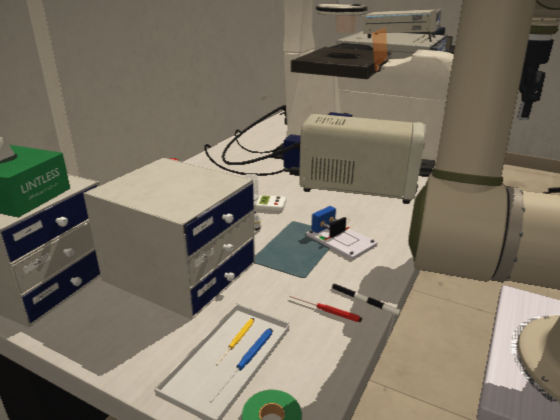

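View pics/top0.png

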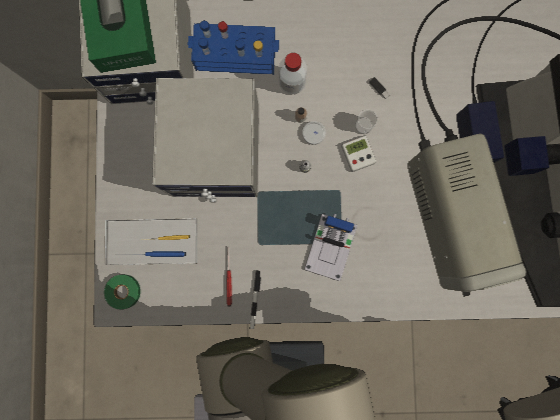

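The scene and top views show the nearer unit, top face centred at top px (205,135) with knobs at about (208,196). They also show the jig, base about (330,248) with its blue tower at (338,222). Objective, dish and timer lie beyond.

```bash
cat > m.py <<'E'
from h import *
f=np.load("top0.npz");K,C,im,d=[f[k] for k in("K","C","im","d")]
P=cloud(K,C,d); z=P[...,2]
m=((abs(z-.186)<.008)&(d>0)).astype(np.uint8); m[:, :150]=0; m[:,265:]=0; m[:75]=0;m[205:]=0
m=cv2.morphologyEx(m,cv2.MORPH_OPEN,np.ones((5,5)))
xy=P[m>0][:,:2].astype(np.float32); print("unit",cv2.minAreaRect(xy*1000),np.median(z[m>0]))
print("z table",z[280,300],z[300,200])
m=((abs(z-.010)<.005)&(d>0)).astype(np.uint8); m[:215]=0;m[285:]=0;m[:,300:303]=0;m[:,:300]=0;m[:,362:]=0
n,l,s,c=cv2.connectedComponentsWithStats(m); print(s[1:][s[1:,4]>40])
s2=cv2.inRange(cv2.cvtColor(im,cv2.COLOR_BGR2HSV),(0,0,190),(180,40,255)); 
hsv=cv2.cvtColor(im,cv2.COLOR_BGR2HSV)
b=cv2.inRange(hsv,(105,120,60),(125,255,255)); b[:205]=0;b[245:]=0;b[:,:315]=0;b[:,365:]=0
v,u=np.nonzero(b); print("blue",u.mean(),v.mean(),np.median(z[b>0]),P[b>0].mean(0)); print(cv2.minAreaRect(P[(b>0)&(z>.045)][:,:2].astype(np.float32)*1000))
cv2.imwrite("pics/jig.png",cv2.resize(im[190:300,280:380],None,fx=6,fy=5,interpolation=cv2.INTER_CUBIC)[:600])
w=(m*255); 
p=P[(m>0)&(s2>0)]; print("plate",cv2.minAreaRect(p[:,:2].astype(np.float32)*1000))
for uv in [(208,196)]: print("knobray",ray(K,C,uv,.154))
f=np.load("scene0.npz");Q=cloud(f["K"],f["C"],f["d"]);print("knob scene",Q[194:199,207:212].reshape(-1,3))
E
python3 m.py
```

```text
unit ((712.9440307617188, 105.48617553710938), (200.4595184326172, 223.45680236816406), 88.52355194091797) 0.18621842917668574
z table 0.0013135368454386676 -0.0032062937768928546
[[ 304  215   53   66 1532]
 [ 329  228   13   13  100]]
blue 339.16 223.27555555555554 0.054083726912578456 [ 0.53074197 -0.17528937  0.05934986]
((504.03955078125, -121.36605834960938), (51.91877746582031, 174.33763122558594), 26.193870544433594)
plate ((0.0, 0.0), (0.0, 0.0), 0.0)
knobray [0.5852446  0.10098935 0.154     ]
knob scene [[0.63294209 0.10136517 0.18549103]
 [0.63131508 0.10069634 0.18559035]
 [0.62858794 0.10145862 0.18654348]
 [0.62727879 0.10038449 0.18639953]
 [0.62556817 0.09983462 0.18656799]
 [0.6298874  0.10549699 0.18603469]
 [0.62914389 0.10370252 0.18545492]
 [0.62641757 0.10447438 0.18641712]
 [0.62518057 0.10331742 0.18622062]
 [0.62261646 0.10389798 0.1870645 ]
 [0.62764309 0.10858413 0.1859693 ]
 [0.62529371 0.108877   0.18664576]
 [0.62351662 0.10843733 0.18687814]
 [0.62229914 0.10727092 0.1866719 ]
 [0.62109494 0.10608355 0.18645367]
 [0.62466289 0.11261569 0.18649512]
 [0.62367695 0.11116291 0.18611125]
 [0.62232313 0.11018136 0.18601456]
 [0.62073361 0.10950554 0.18610349]
 [0.61965242 0.10816455 0.18578964]
 [0.62148732 0.11689599 0.18719603]
 [0.62191044 0.11364112 0.18570515]
 [0.62067804 0.11251074 0.18551541]
 [0.61882914 0.11218113 0.18581432]
 [0.61834538 0.11006708 0.18502639]]
```

View pics/jig.png

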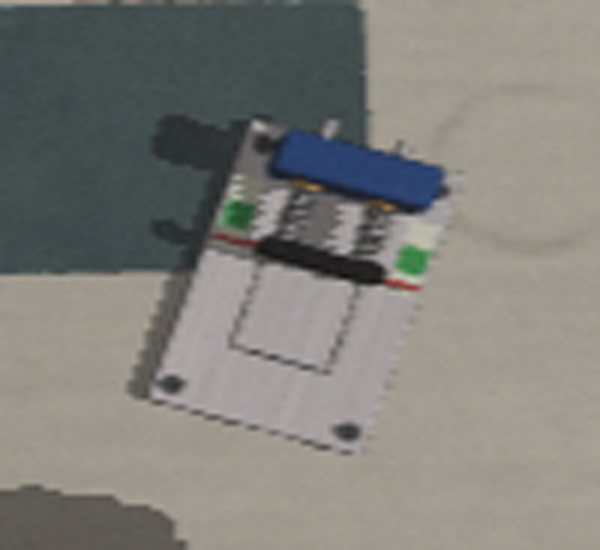

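```bash
cat >> h.py <<'E'
def go(x,y,z,yaw):
    "shift (in tool axes, /0.5) and roll (/45) to TCP x,y,z with tool x at yaw deg"
    M=T(); s=M[:3,:3].T@(np.array([x,y,z])-M[:3,3]); a=np.degrees(np.arctan2(M[1,0],M[0,0]))
    r=(a-yaw+180)%360-180; print("now",M[:3,3].round(4),"yaw",round(a,2),"-> motion",(s/.5).round(4).tolist(),"roll",round(r/45,4),"dist",np.linalg.norm(s).round(3))
E
python3 - <<'E'
from h import *
f=np.load("top0.npz");K,C=f["K"],f["C"]
p=[ray(K,C,(a/6+280,b/5+190),.01) for a,b in[(150,398),(355,452),(255,120)]]
print(p,np.linalg.norm(p[1]-p[0]),np.linalg.norm(p[2]-p[0]))
y=p[0]-p[1]; print("jig yaw",np.degrees(np.arctan2(y[1],y[0]))-90); y/=np.linalg.norm(y); x=np.array([y[1],-y[0],0]); o=(p[0]+p[1])/2+.075*x; print("jig o",o)
print(np.array(optics.camera_params("wrist")["mount"]).round(3).tolist(),optics.camera_params("wrist")["K"][0])
go(.42,-.17,.28,-15)
E
```

```text
[array([ 0.43000817, -0.09902615,  0.01      ]), array([ 0.40394735, -0.17626765,  0.01      ]), array([ 0.55668458, -0.14255289,  0.01      ])] 0.08151942086538974 0.1339458486528719
jig yaw -18.644085066434585
jig o [ 0.48804196 -0.16162353  0.01      ]
[[0.001, -0.958, -0.287, 0.073], [1.0, 0.0, 0.002, -0.0], [-0.002, -0.287, 0.958, -0.183], [0.0, 0.0, 0.0, 1.0]] [344.56339265   0.         282.2271081 ]
now [ 0.2048 -0.4831  0.1919] yaw 22.97 -> motion [0.6407, -0.4089, -0.1756] roll 0.8437 dist 0.39
```

{"op": "drive_tool", "data": {
  "motion": [
    [0.75, -0.48, -0.12, 0.9],
    [0.75, -0.48, -0.12, 0.9],
    [0.75, -0.48, -0.12, 0.9],
    [0.75, -0.48, -0.12, 0.9],
    [0.75, -0.48, -0.12, 0.9]
  ]
}}

```text
t: 0.6
ee_pos: [0.3359, -0.2925, 0.2235]
orientation: [-0.0, 0.989, -0.147, -0.0]
ft_force: [0.9, -1.9, -0.3]
gripper_width: 0.0854
gripper_force: 0.0
```

```bash
python3 - <<'E'
from h import *
go(.50,-.17,.24,-18)
E
```

```text
now [ 0.3359 -0.2925  0.2235] yaw -16.91 -> motion [0.2427, -0.3299, -0.0329] roll 0.0243 dist 0.205
```

{"op": "drive_tool", "data": {
  "motion": [
    [0.24, -0.33, -0.033, 0.03],
    [0.24, -0.33, -0.033, 0.03],
    [0.24, -0.33, -0.033, 0.03],
    [0.24, -0.33, -0.033, 0.03],
    [0.24, -0.33, -0.033, 0.03]
  ]
}}

```text
t: 1.1
ee_pos: [0.5002, -0.167, 0.2396]
orientation: [-0.001, 0.988, -0.153, 0.0]
ft_force: [-0.7, -0.3, -0.4]
gripper_width: 0.0853
gripper_force: 0.0
```

```bash
python3 - <<'E'
from h import *
K,C,im,d=cam("wrist"); np.savez("w1.npz",K=K,C=C,im=im,d=d); cv2.imwrite("pics/w1.png",im)
go(.47,.11,.30,-1.5)
E
```

```text
now [ 0.499  -0.1683  0.2394] yaw -17.7 -> motion [-0.2245, -0.5126, -0.1208] roll -0.36 dist 0.286
```

View pics/w1.png

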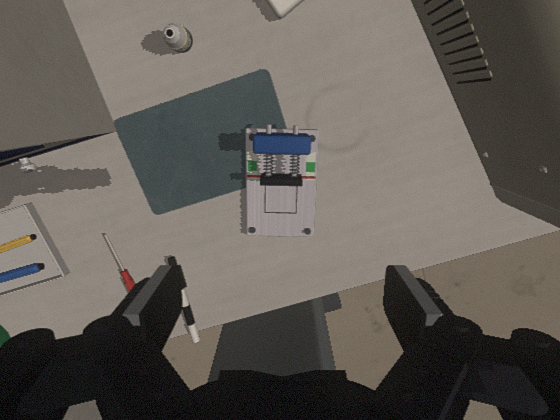

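The wrist view shows the jig: base corners at about (247,236) and (314,236), blue tower at (281,144), stop at (281,181) and cube outline below it. The objective is at (177,38), off to the side.

```bash
python3 - <<'E'
from h import *
f=np.load("w1.npz");K,C,im,d=[f[k] for k in("K","C","im","d")]
hsv=cv2.cvtColor(im,cv2.COLOR_BGR2HSV)
b=cv2.inRange(hsv,(105,120,50),(125,255,255)); b[:125]=0;b[165:]=0;b[:,:240]=0;b[:,325:]=0
g=cv2.inRange(hsv,(50,100,50),(85,255,255)); g[:125]=0;g[185:]=0;g[:,:240]=0;g[:,325:]=0
v,u=np.nonzero(b); bx=cv2.boxPoints(cv2.minAreaRect(np.stack([u,v],1).astype(np.float32)))
q=np.array([ray(K,C,p,.054)[:2] for p in bx]); print("tower",q.round(4).tolist(),q.mean(0))
n,l,s,c=cv2.connectedComponentsWithStats(g); print("green",[(s[i,4],c[i].round(1),ray(K,C,c[i],.012)[:2].round(4)) for i in range(1,n) if s[i,4]>15])
# plate: white region, edges by row
w=cv2.inRange(hsv,(115,0,120),(179,60,255)); 
gray=cv2.cvtColor(im,cv2.COLOR_BGR2GRAY).astype(int)
for r in (200,220,228): print(r,gray[r,240:322].tolist())
for c_ in (256,280,305): print(c_,gray[170:245,c_].tolist())
E
```

```text
tower [[0.5313, -0.144], [0.5507, -0.1513], [0.5311, -0.2078], [0.5113, -0.2015]] [ 0.53111244 -0.17614607]
green [(np.int32(71), array([251.5, 165.1]), array([ 0.5133, -0.1327])), (np.int32(66), array([310.2, 166.7]), array([ 0.49  , -0.1993]))]
200 [95, 85, 94, 95, 92, 89, 102, 143, 149, 143, 146, 152, 147, 145, 158, 150, 144, 146, 152, 154, 142, 141, 149, 140, 104, 95, 154, 154, 143, 144, 144, 142, 144, 144, 143, 146, 146, 142, 143, 148, 148, 149, 148, 140, 146, 145, 149, 150, 150, 154, 148, 143, 148, 150, 145, 125, 83, 127, 149, 149, 146, 146, 147, 150, 143, 146, 145, 145, 148, 148, 147, 143, 147, 142, 142, 141, 138, 136, 136, 139, 138, 137]
220 [128, 91, 85, 94, 90, 86, 99, 131, 150, 149, 150, 154, 147, 148, 157, 149, 144, 153, 151, 153, 146, 147, 145, 142, 150, 148, 149, 147, 142, 141, 147, 147, 143, 148, 144, 147, 151, 146, 146, 148, 146, 148, 147, 148, 145, 147, 146, 151, 153, 146, 148, 145, 147, 144, 145, 150, 149, 148, 140, 147, 145, 150, 150, 139, 147, 144, 145, 143, 149, 146, 143, 149, 140, 146, 136, 139, 140, 138, 141, 140, 138, 138]
228 [139, 126, 95, 93, 95, 92, 102, 1
[... 771 characters left out ...]
2, 33, 33, 37, 34, 38, 38, 32, 61, 153, 151, 151, 147, 152, 154, 147, 145, 144, 148, 148, 149, 147, 149, 148, 147, 150, 148, 147, 146, 148, 149, 148, 150, 153, 147, 75, 120, 153, 152, 146, 150, 144, 147, 146, 147, 149, 149, 148, 149, 145, 147, 146, 147, 144, 152, 142, 146, 145, 147, 112, 137, 138, 141, 137, 137, 138, 138, 136]
305 [137, 142, 156, 155, 160, 150, 69, 73, 105, 156, 148, 145, 145, 150, 148, 146, 148, 146, 147, 146, 147, 145, 144, 147, 145, 140, 142, 146, 142, 141, 146, 146, 145, 144, 149, 141, 144, 145, 145, 144, 142, 143, 144, 145, 139, 144, 145, 144, 146, 145, 144, 147, 146, 146, 148, 147, 146, 148, 90, 60, 57, 67, 65, 91, 140, 147, 127, 136, 137, 143, 144, 138, 140, 139, 139]
```

{"op": "drive_tool", "data": {
  "motion": [
    [-0.2, -0.51, -0.14, -0.36],
    [-0.2, -0.51, -0.14, -0.36],
    [-0.2, -0.51, -0.14, -0.36],
    [-0.2, -0.51, -0.14, -0.36],
    [-0.2, -0.51, -0.14, -0.36]
  ]
}}

```text
t: 1.65
ee_pos: [0.4818, 0.0721, 0.3022]
orientation: [0.0, 1.0, -0.016, -0.0]
ft_force: [1.6, -0.3, -0.3]
gripper_width: 0.0857
gripper_force: 0.0
```

```bash
python3 - <<'E'
from h import *
go(.50,.105,.30,-1.5)
E
```

```text
now [0.4818 0.0721 0.3022] yaw -1.83 -> motion [0.0343, -0.0669, 0.0044] roll -0.0074 dist 0.038
```

```bash
python3 - <<'E'
from h import *
K,C,im,d=cam("wrist"); np.savez("w2.npz",K=K,C=C,im=im,d=d); cv2.imwrite("pics/w2.png",im)
P=cloud(K,C,d); z=P[...,2]
k=(z>.135)&(z<.18)&(d>0)&(P[...,0]<.605)&(P[...,0]>.54)&(abs(P[...,1]-.1)<.1)
p=P[k]; print(len(p),p.min(0),p.max(0),np.median(p,0))
v,u=np.nonzero(k); print(u.min(),u.max(),v.min(),v.max())
k=(abs(z-.186)<.006)&(d>0)&(P[...,0]>.5)
p=P[k]; print("top",len(p),p.min(0),p.max(0))
ys=np.arange(.03,.19,.02); print([(y.round(2),p[abs(p[:,1]-y)<.005][:,0].min().round(4)) for y in ys])
E
```

```text
1901 [0.58324829 0.00897976 0.13502927] [0.60483391 0.19994253 0.17993869] [0.59922012 0.1064548  0.16080691]
122 354 42 71
top 11703 [0.5971183  0.00783747 0.18000036] [0.63466824 0.20823601 0.1898337 ]
[(np.float64(0.03), np.float64(0.5974)), (np.float64(0.05), np.float64(0.598)), (np.float64(0.07), np.float64(0.5985)), (np.float64(0.09), np.float64(0.5992)), (np.float64(0.11), np.float64(0.5994)), (np.float64(0.13), np.float64(0.6)), (np.float64(0.15), np.float64(0.6006)), (np.float64(0.17), np.float64(0.6011))]
```

View pics/w2.png

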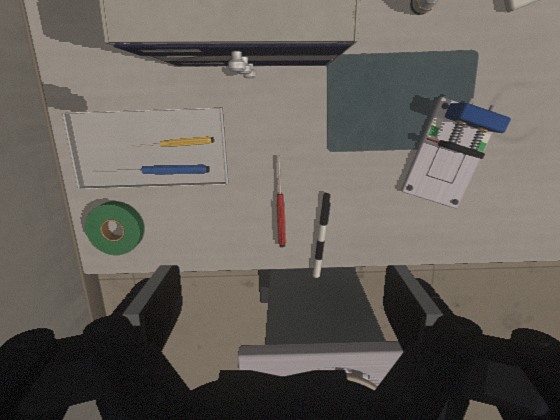

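The drawer front is at row ~45, and the top knob is at about (236,61), with the lower knobs at (248,70).

```bash
python3 - <<'E'
from h import *
f=np.load("w2.npz");K,C,im,d=[f[k] for k in("K","C","im","d")]
P=cloud(K,C,d)
w=cv2.inRange(cv2.cvtColor(im,cv2.COLOR_BGR2HSV),(0,0,120),(180,70,255))>0
k=w&(P[...,2]>.14)&(P[...,2]<.175)&(P[...,0]<.600)&(P[...,0]>.55)&(abs(P[...,1]-.1)<.04)
p=P[k]; v,u=np.nonzero(k); print(len(p),u.min(),u.max(),v.min(),v.max()); print(p.min(0),p.max(0),p.mean(0))
p=p[p[:,2]>p[:,2].max()-.008]; print(p.min(0),p.max(0),p.mean(0))
print(ray(K,C,(236,63),.16))
# drawer front band dark blue points
k=(P[...,2]>.15)&(P[...,2]<.184)&(P[...,0]<.61)&(abs(P[...,1]-.15)<.03)&(d>0); print("front",np.median(P[k],0),P[k].min(0),P[k].max(0))
# seen from the top camera too
E
```

```text
212 230 245 51 70
[0.58367216 0.10122053 0.15404326] [0.59963915 0.11390274 0.16382127] [0.59046404 0.10703764 0.16029786]
[0.58367216 0.10122053 0.15582319] [0.59963915 0.11390274 0.16382127] [0.59045526 0.10708176 0.16037734]
[0.58958948 0.10873906 0.16      ]
front [0.60097039 0.15003736 0.17528965] [0.59973222 0.12024669 0.15017463] [0.60455081 0.17991071 0.18397389]
```

```bash
python3 - <<'E'
from h import *
go(.565,.1083,.137,-1.5)
E
```

```text
now [0.4815 0.0781 0.3045] yaw -1.51 -> motion [0.1644, -0.0639, 0.3357] roll -0.0003 dist 0.19
```

{"op": "drive_tool", "data": {
  "motion": [
    [0.164, -0.064, 0.336, 0],
    [0.164, -0.064, 0.336, 0],
    [0.164, -0.064, 0.336, 0],
    [0.164, -0.064, 0.336, 0],
    [0.164, -0.064, 0.336, 0]
  ],
  "jaw": 0,
  "force": 40
}}

```text
t: 2.2
ee_pos: [0.5638, 0.1001, 0.1284]
orientation: [0.0, 1.0, -0.016, -0.005]
ft_force: [0.1, -0.8, 0.3]
gripper_width: 0.0429
gripper_force: 0.0
```

```bash
python3 - <<'E'
from h import *
go(.5855,.108,.137,-1.5)
E
```

```text
now [0.5638 0.1001 0.1284] yaw -1.78 -> motion [0.0427, -0.0172, -0.0177] roll -0.0062 dist 0.025
```

{"op": "drive_tool", "data": {
  "motion": [
    [0, 0, 0, 0],
    [0, 0, 0, 0],
    [0, 0, 0, 0]
  ]
}}

```text
t: 2.5
ee_pos: [0.566, 0.1004, 0.1359]
orientation: [0.0, 1.0, -0.015, 0.002]
ft_force: [-0.1, -0.3, -0.4]
gripper_width: 0.0423
gripper_force: 0.0
```

```bash
python3 - <<'E'
from h import *
go(.5855,.108,.137,-1.5)
E
```

```text
now [0.566  0.1004 0.1359] yaw -1.76 -> motion [0.0385, -0.0163, -0.002] roll -0.0058 dist 0.021
```

{"op": "drive_tool", "data": {
  "motion": [
    [0.02, -0.015, 0, 0],
    [0.039, -0.016, 0, 0],
    [0.039, -0.016, 0, 0],
    [0.039, -0.016, 0, 0]
  ]
}}

```text
t: 2.9
ee_pos: [0.5852, 0.1081, 0.1346]
orientation: [0.0, 1.0, -0.015, 0.0]
ft_force: [-0.8, 0.3, -0.5]
gripper_width: 0.0424
gripper_force: 0.0
```

{"op": "drive_tool", "data": {
  "motion": [
    [0, 0, 0, 0],
    [0, 0, 0, 0],
    [0, 0, 0, 0],
    [0, 0, 0, 0],
    [0, 0, 0, 0]
  ],
  "jaw": -1,
  "force": 40
}}

```text
t: 3.4
ee_pos: [0.5853, 0.1083, 0.1338]
orientation: [-0.0, 1.0, -0.015, -0.0]
ft_force: [-1.0, -0.3, -0.5]
gripper_width: 0.0001
gripper_force: 0.0
```

```bash
python3 - <<'E'
from h import *
K,C,im,d=cam("wrist"); a=cv2.resize(im[0:300,130:430],(500,500)); K,C,im,d=cam("scene"); b=cv2.resize(im[110:330,60:300],None,fx=2,fy=2)
o=np.zeros((500,500+b.shape[1],3),np.uint8); o[:500,:500]=a; o[:b.shape[0],500:]=b; cv2.imwrite("pics/w3.png",cv2.resize(o,(784,400)))
E
```

```text
(no output)
```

View pics/w3.png

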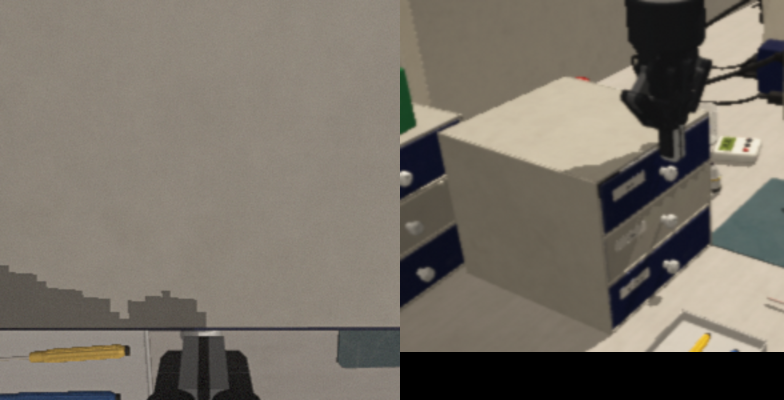

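The crop shows the shut fingertips (668,158 in the composite) ending just above the knob (669,172). I'll measure both with scene depth.

```bash
python3 - <<'E'
from h import *
print(T()[:3,3],observe()["q"].round(4))
K,C,im,d=cam("scene"); P=cloud(K,C,d)
# composite px -> scene px: ((x/784*980-500)/2+60, y/400*500/2+110)
for n,(x,y) in dict(tip=(671,154),tip2=(671,148),knob=(668,171),knob2=(669,175),low=(667,218),top=(600,165)).items():
    u=(x*980/784-500)/2+60; v=y*1.25/2+110; print(n,round(u),round(v),P[round(v),round(u)].round(4))
for v in range(195,226): print(v,[tuple((P[v,u]*1000).astype(int)) for u in range(223,236,3)])
E
```

```text
[0.58535809 0.10829829 0.13382049] [-0.0137  0.5142  1.3584 -0.      1.2689  1.5873]
tip 229 206 [0.5777 0.1166 0.1828]
tip2 229 202 [0.5762 0.1182 0.1913]
knob 228 217 [0.583  0.1135 0.1593]
knob2 228 219 [0.5834 0.1132 0.1553]
low 227 246 [0.5888 0.1126 0.0998]
top 185 213 [0.6206 0.1767 0.1866]
195 [(np.int64(586), np.int64(119), np.int64(202)), (np.int64(579), np.int64(121), np.int64(204)), (np.int64(575), np.int64(118), np.int64(204)), (np.int64(573), np.int64(112), np.int64(202)), (np.int64(572), np.int64(104), np.int64(199))]
196 [(np.int64(585), np.int64(120), np.int64(200)), (np.int64(580), np.int64(119), np.int64(201)), (np.int64(575), np.int64(118), np.int64(202)), (np.int64(571), np.int64(115), np.int64(202)), (np.int64(572), np.int64(105), np.int64(197))]
197 [(np.int64(584), np.int64(121), np.int64(199)), (np.int64(579), np.int64(120), np.int64(200)), (np.int64(576), np.int64(117), np.int64(200)), (np.int64(573), np.int64(113), np.int64(198)), (np.int64(573), np.int64(104), np.int64(195))]
198 [(np.int64(585), np.int64(121), np.int64(197)), (np.int64(580), np.int64(119)
[... 5900 characters left out ...]
int64(598), np.int64(107), np.int64(140)), (np.int64(598), np.int64(98), np.int64(136)), (np.int64(597), np.int64(90), np.int64(132)), (np.int64(596), np.int64(83), np.int64(129)), (np.int64(600), np.int64(67), np.int64(120))]
224 [(np.int64(597), np.int64(109), np.int64(140)), (np.int64(596), np.int64(101), np.int64(136)), (np.int64(597), np.int64(90), np.int64(130)), (np.int64(600), np.int64(76), np.int64(122)), (np.int64(598), np.int64(70), np.int64(120))]
225 [(np.int64(597), np.int64(108), np.int64(137)), (np.int64(597), np.int64(100), np.int64(133)), (np.int64(598), np.int64(90), np.int64(128)), (np.int64(602), np.int64(75), np.int64(119)), (np.int64(599), np.int64(69), np.int64(117))]
```

```bash
python3 - <<'E'
from h import *
K,C,im,d=cam("wrist"); M=np.array(optics.camera_params("wrist")["mount"]); P=cloud(K,M,d)
k=(abs(P[...,1])<.03)&(abs(P[...,0])<.03)&(d>0)&(P[...,2]<.05)
p=P[k]; print(len(p),p.min(0),p.max(0)); print(np.histogram(p[:,2],bins=np.arange(-.1,.06,.01)))
W=cloud(K,C,d); top=W[100:200,200:400]; print("top z",np.median(top[...,2]))
E
```

```text
31834 [-0.01280413 -0.02999693 -0.13607674] [ 0.02999919  0.02999566 -0.02074794]
(array([5873, 2633, 1102,  883, 5071,  557,    1,  126,    0,    0,    0,
          0,    0,    0,    0]), array([-1.00000000e-01, -9.00000000e-02, -8.00000000e-02, -7.00000000e-02,
       -6.00000000e-02, -5.00000000e-02, -4.00000000e-02, -3.00000000e-02,
       -2.00000000e-02, -1.00000000e-02, -5.55111512e-17,  1.00000000e-02,
        2.00000000e-02,  3.00000000e-02,  4.00000000e-02,  5.00000000e-02]))
top z 0.1870769824829332
```

Both cameras agree that the fingertips end about 39 mm short of the reported TCP, so I'll allow for that offset from here on (tips = TCP z + 39 mm). I'll reopen and go down 38 mm.

{"op": "drive_tool", "data": {
  "motion": [
    [0, 0, 0, 0],
    [0, 0, 0, 0],
    [0, 0, 0, 0],
    [0, 0, 0.04, 0],
    [0, 0, 0.076, 0]
  ],
  "jaw": 0
}}

```text
t: 4.1
ee_pos: [0.5855, 0.1083, 0.0955]
orientation: [-0.0, 1.0, -0.015, 0.0]
ft_force: [1.2, 0.3, 0.6]
gripper_width: 0.0428
gripper_force: 0.0
```

{"op": "drive_tool", "data": {
  "motion": [
    [0, 0, 0, 0],
    [0, 0, 0, 0],
    [0, 0, 0, 0],
    [0, 0, 0, 0],
    [0, 0, 0, 0]
  ],
  "jaw": -1,
  "force": 40
}}

```text
t: 4.6
ee_pos: [0.5854, 0.1094, 0.0963]
orientation: [-0.001, 1.0, -0.015, 0.0]
ft_force: [0.8, 5.5, -6.6]
gripper_width: 0.0139
gripper_force: 38.9
```

{"op": "drive_tool", "data": {
  "motion": [
    [-0.01, 0, 0, 0],
    [-0.03, 0, 0, 0],
    [-0.05, 0, 0, 0],
    [-0.07, 0, 0, 0],
    [-0.09, 0, 0, 0]
  ]
}}

```text
t: 5.1
ee_pos: [0.5401, 0.1106, 0.0962]
orientation: [-0.001, 1.0, -0.015, 0.0]
ft_force: [1.7, 5.3, -7.3]
gripper_width: 0.0137
gripper_force: 39.1
```

{"op": "drive_tool", "data": {
  "motion": [
    [-0.02, 0, 0, 0],
    [-0.04, 0, 0, 0],
    [-0.06, 0, 0, 0],
    [-0.08, 0, 0, 0],
    [-0.1, 0, 0, 0]
  ]
}}

```text
t: 5.6
ee_pos: [0.4902, 0.112, 0.0962]
orientation: [-0.001, 1.0, -0.015, 0.0]
ft_force: [2.2, 4.8, -7.9]
gripper_width: 0.0139
gripper_force: 39.1
```

{"op": "drive_tool", "data": {
  "motion": [
    [-0.01, 0, 0, 0],
    [-0.01, 0, 0, 0],
    [-0.01, 0, 0, 0]
  ]
}}

```text
t: 5.9
ee_pos: [0.485, 0.1121, 0.0962]
orientation: [-0.001, 1.0, -0.015, -0.0]
ft_force: [-0.9, 5.8, -5.2]
gripper_width: 0.0141
gripper_force: 39.3
```

{"op": "drive_tool", "data": {
  "motion": [
    [0, 0, 0, 0],
    [0, 0, 0, 0],
    [0, 0, 0, 0],
    [-0.01, 0, 0, 0],
    [-0.01, 0, -0.08, 0]
  ],
  "jaw": 0.2
}}

```text
t: 6.4
ee_pos: [0.4773, 0.1114, 0.1327]
orientation: [0.0, 1.0, -0.015, -0.005]
ft_force: [0.4, 0.1, 1.2]
gripper_width: 0.0511
gripper_force: 0.0
```

{"op": "drive_tool", "data": {
  "motion": [
    [0, 0, -0.1, 0],
    [0.08, 0, -0.2, 0],
    [0.14, 0, -0.24, 0],
    [0.14, 0, -0.24, 0],
    [0.14, 0, -0.24, 0]
  ]
}}

```text
t: 6.9
ee_pos: [0.5503, 0.1092, 0.2554]
orientation: [0.0, 1.0, -0.015, -0.0]
ft_force: [0.0, -0.3, -0.7]
gripper_width: 0.0511
gripper_force: 0.0
```

```bash
python3 - <<'E'
from h import *
print(T()[:3,3])
K,C,im,d=cam("wrist"); np.savez("w4.npz",K=K,C=C,im=im,d=d); cv2.imwrite("pics/w4.png",im)
P=cloud(K,C,d); z=P[...,2]
k=((abs(z-.169)<.006)&(d>0)&(P[...,0]>.505)&(P[...,0]<.595)&(abs(P[...,1]-.11)<.085)).astype(np.uint8)
n,l,s,c=cv2.connectedComponentsWithStats(k)
for i in range(1,n):
  if s[i,4]>100: print(s[i],cv2.minAreaRect(P[l==i][:,:2].astype(np.float32)*1000),np.median(z[l==i]))
E
```

```text
[0.55030156 0.10924267 0.2554114 ]
[ 209  154   57   58 2250] ((562.0440063476562, 144.70291137695312), (40.57137680053711, 36.2201042175293), 12.550975799560547) 0.16962843585856888
```

View pics/w4.png

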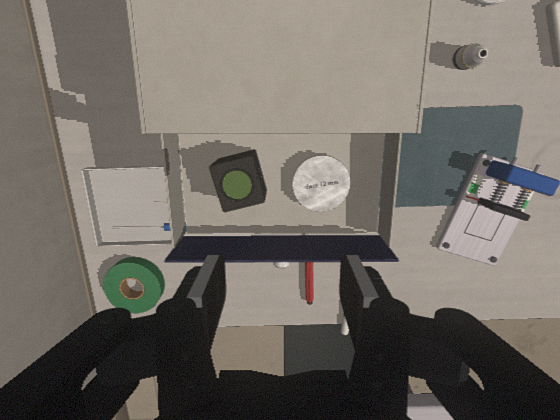

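The cube top is at (237,184) with its green window, the tin is to its right at (321,183), and the drawer is open. The measured top is 40.6 x 36.2 mm at z 0.1696, which matches the cube, with yaw 12.5°.

```bash
python3 - <<'E'
from h import *
f=np.load("w4.npz");K,C=f["K"],f["C"]; print("tin left edge",ray(K,C,(292,183),.142),"drawer side",ray(K,C,(178,183),.164))
go(.562,.1447,.16,12.5)
E
```

```text
tin left edge [0.55578555 0.1001026  0.142     ] drawer side [0.56355383 0.19325239 0.164     ]
now [0.5494 0.1094 0.2547] yaw -1.73 -> motion [0.0235, -0.0714, 0.1894] roll -0.3163 dist 0.102
```

{"op": "drive_tool", "data": {
  "motion": [
    [0.0235, -0.071, 0.1, -0.316],
    [0.0235, -0.071, 0.15, -0.316],
    [0.0235, -0.071, 0.15, -0.316],
    [0.0235, -0.071, 0.15, -0.316],
    [0.0235, -0.071, 0.15, -0.316]
  ]
}}

```text
t: 7.45
ee_pos: [0.5636, 0.144, 0.1829]
orientation: [0.0, 0.994, 0.108, 0.001]
ft_force: [-0.9, -0.1, 0.1]
gripper_width: 0.0511
gripper_force: 0.0
```

```bash
python3 - <<'E'
from h import *
K,C,im,d=cam("wrist"); P=cloud(K,C,d); z=P[...,2]
k=((abs(z-.169)<.006)&(d>0)&(P[...,0]>.515)&(P[...,0]<.595)&(abs(P[...,1]-.14)<.04)).astype(np.uint8)
n,l,s,c=cv2.connectedComponentsWithStats(k)
for i in range(1,n):
  if s[i,4]>100: print(s[i],cv2.minAreaRect(P[l==i][:,:2].astype(np.float32)*1000),np.median(z[l==i]))
go(.562,.1447,.098,12.5)
E
```

```text
[ 250  196   61   65 3766] ((562.4381713867188, 144.97369384765625), (40.593170166015625, 35.98663330078125), 12.622663497924805) 0.16968386942985442
now [0.5637 0.144  0.1829] yaw 12.37 -> motion [-0.0035, -0.0021, 0.1698] roll -0.0029 dist 0.085
```

{"op": "drive_tool", "data": {
  "motion": [
    [-0.002, -0.002, 0.05, 0],
    [-0.002, -0.002, 0.1, 0],
    [-0.002, -0.002, 0.14, 0],
    [-0.002, -0.002, 0.17, 0],
    [-0.002, -0.002, 0.17, 0]
  ]
}}

```text
t: 8.0
ee_pos: [0.5615, 0.1448, 0.0953]
orientation: [-0.0, 0.994, 0.108, -0.001]
ft_force: [-0.1, -0.1, 0.1]
gripper_width: 0.0511
gripper_force: 0.0
```

{"op": "drive_tool", "data": {
  "motion": [
    [0, 0, 0, 0],
    [0, 0, 0, 0],
    [0, 0, 0, 0],
    [0, 0, 0, 0],
    [0, 0, 0, 0]
  ],
  "jaw": -1,
  "force": 40
}}

```text
t: 8.5
ee_pos: [0.5629, 0.1452, 0.0975]
orientation: [0.0, 0.994, 0.109, 0.001]
ft_force: [-0.6, -1.1, 7.3]
gripper_width: 0.0352
gripper_force: 40.9
```

{"op": "drive_tool", "data": {
  "motion": [
    [0, 0, -0.03, 0],
    [0, 0, -0.08, 0],
    [0, 0, -0.14, 0],
    [0, 0, -0.17, 0],
    [0, 0, -0.17, 0]
  ]
}}

```text
t: 9.0
ee_pos: [0.563, 0.1454, 0.1834]
orientation: [0.0, 0.994, 0.109, 0.002]
ft_force: [0.5, -0.3, -0.8]
gripper_width: 0.0357
gripper_force: 40.1
```

```bash
python3 - <<'E'
from h import *
go(.4573,-.1507,.15,-19); print(observe()["gripper_width"])
E
```

```text
now [0.563  0.1454 0.1834] yaw 12.49 -> motion [-0.3348, 0.5324, 0.0655] roll 0.6998 dist 0.316
0.03571645006898158
```

{"op": "drive_tool", "data": {
  "motion": [
    [-0.05, 0.08, 0, 0.1],
    [-0.12, 0.19, 0, 0.25],
    [-0.18, 0.29, 0, 0.4],
    [-0.24, 0.38, 0.02, 0.55],
    [-0.29, 0.47, 0.04, 0.7]
  ]
}}

```text
t: 9.5
ee_pos: [0.4792, -0.0883, 0.1652]
orientation: [-0.0, 0.986, -0.167, -0.0]
ft_force: [1.1, -1.4, 0.4]
gripper_width: 0.0358
gripper_force: 40.2
```

```bash
python3 - <<'E'
from h import *
go(.4573,-.1507,.10,-19)
E
```

```text
now [ 0.4792 -0.0883  0.1652] yaw -19.28 -> motion [-0.0001, 0.1323, 0.1304] roll -0.0062 dist 0.093
```

{"op": "drive_tool", "data": {
  "motion": [
    [0, 0.05, 0.04, 0],
    [0, 0.1, 0.09, 0],
    [0, 0.125, 0.12, 0],
    [0, 0.125, 0.12, 0],
    [0, 0.125, 0.12, 0]
  ]
}}

```text
t: 10.0
ee_pos: [0.4602, -0.1456, 0.1059]
orientation: [-0.0, 0.986, -0.165, -0.0]
ft_force: [0.1, 0.4, 0.2]
gripper_width: 0.0356
gripper_force: 40.3
```

```bash
python3 - <<'E'
from h import *
K,C,im,d=cam("wrist"); np.savez("w5.npz",K=K,C=C,im=im,d=d); cv2.imwrite("pics/w5.png",im)
print(observe()["gripper_width"]);go(.4573,-.1507,.10,-19)
hsv=cv2.cvtColor(im,cv2.COLOR_BGR2HSV)
b=cv2.inRange(hsv,(105,120,50),(125,255,255)); n,l,s,c=cv2.connectedComponentsWithStats(b)
for i in range(1,n):
  if s[i,4]>200:
    v,u=np.nonzero(l==i); bx=cv2.boxPoints(cv2.minAreaRect(np.stack([u,v],1).astype(np.float32)))
    q=np.array([ray(K,C,p,.054)[:2] for p in bx]); print("blue",s[i],q.round(4).tolist(),q.mean(0))
g=cv2.inRange(hsv,(50,100,50),(85,255,255)); n,l,s,c=cv2.connectedComponentsWithStats(g); print("green",[(s[i,4],c[i].round(1),ray(K,C,c[i],.012)[:2].round(4)) for i in range(1,n) if s[i,4]>30])
E
```

```text
0.03523628234262811
now [ 0.4606 -0.1454  0.1065] yaw -18.99 -> motion [-0.0028, 0.0121, 0.0129] roll 0.0003 dist 0.009
blue [ 244   84   94   31 2776] [[0.5482, -0.1502], [0.5288, -0.2067], [0.5109, -0.2014], [0.5308, -0.1436]] [ 0.52966646 -0.17548221]
green [(np.int32(188), array([244.8, 139.1]), array([ 0.513 , -0.1328])), (np.int32(185), array([333.1, 139.2]), array([ 0.4901, -0.1988]))]
```

View pics/w5.png

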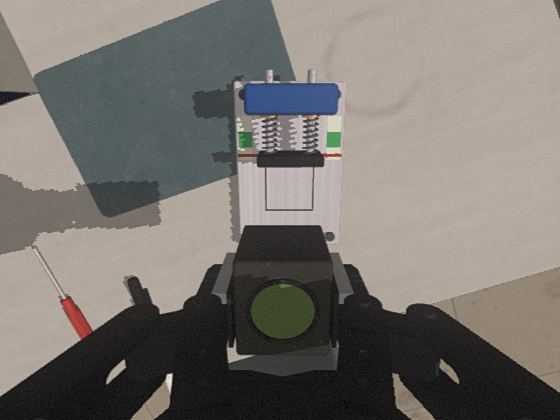

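The wrist view shows the cube held square, top window at (283,310), lined up with the jig outline at (289,188) and the stop at (290,158). The remaining sideways correction is about 6 mm.

{"op": "drive_tool", "data": {
  "motion": [
    [-0.003, 0.012, 0.05, 0],
    [-0.003, 0.012, 0.12, 0],
    [-0.003, 0.012, 0.19, 0],
    [-0.003, 0.012, 0.22, 0],
    [-0.003, 0.012, 0.22, 0]
  ]
}}

```text
t: 10.55
ee_pos: [0.4564, -0.1499, -0.005]
orientation: [-0.001, 0.986, -0.165, -0.001]
ft_force: [0.3, 1.3, 0.3]
gripper_width: 0.0355
gripper_force: 40.3
```

{"op": "drive_tool", "data": {
  "motion": [
    [0, 0, 0, 0],
    [0, 0, 0, 0]
  ]
}}

```text
t: 10.75
ee_pos: [0.4579, -0.1514, -0.0026]
orientation: [0.001, 0.986, -0.165, 0.001]
ft_force: [-0.2, 0.3, -0.7]
gripper_width: 0.0355
gripper_force: 40.3
```

```bash
python3 - <<'E'
from h import *
go(.4567,-.1504,-.0215,-19.05)
K,C,im,d=cam("wrist"); P=cloud(K,C,d); z=P[...,2]; M=T()
# cube top, held
L=(P-M[:3,3])@M[:3,:3]
k=(abs(L[...,0])<.035)&(abs(L[...,1])<.03)&(d>0)&(abs(z-np.percentile(z[(abs(L[...,0])<.01)&(abs(L[...,1])<.01)&(d>0)],50))<.003)
p=L[k]; print("cube top world z",np.median(z[k]),"tool rect",cv2.minAreaRect(p[:,:2].astype(np.float32)*1000))
E
```

```text
now [ 0.4579 -0.1514 -0.0026] yaw -18.98 -> motion [-0.0029, -0.0011, 0.0379] roll 0.0016 dist 0.019
cube top world z 0.06954793070227802 tool rect ((-0.03254508972167969, 0.026458740234375), (59.653465270996094, 41.014530181884766), 89.5710220336914)
```

{"op": "drive_tool", "data": {
  "motion": [
    [-0.001, 0, 0.015, 0],
    [-0.001, 0, 0.03, 0],
    [-0.001, 0, 0.035, 0],
    [-0.001, 0, 0.038, 0],
    [-0.001, 0, 0.038, 0]
  ]
}}

```text
t: 11.3
ee_pos: [0.456, -0.1508, -0.0211]
orientation: [-0.0, 0.986, -0.165, -0.0]
ft_force: [-12.8, 5.6, 34.0]
gripper_width: 0.036
gripper_force: 44.6
```

{"op": "drive_tool", "data": {
  "motion": [
    [0, 0, 0.001, 0],
    [0, 0, 0.001, 0]
  ]
}}

```text
t: 11.5
ee_pos: [0.4561, -0.1508, -0.0212]
orientation: [0.0, 0.986, -0.165, -0.0]
ft_force: [-15.1, 7.2, 40.2]
gripper_width: 0.0354
gripper_force: 45.7
```

{"op": "drive_tool", "data": {
  "motion": [
    [0, 0, -0.004, 0],
    [0, 0, -0.006, 0],
    [0, 0, -0.006, 0]
  ]
}}

```text
t: 11.8
ee_pos: [0.4562, -0.1509, -0.0208]
orientation: [-0.0, 0.986, -0.165, -0.0]
ft_force: [0.7, 0.1, -1.1]
gripper_width: 0.0358
gripper_force: 40.4
```

{"op": "drive_tool", "data": {
  "motion": [
    [0.008, 0, 0, 0],
    [0.016, 0, 0, 0],
    [0.024, 0, 0, 0],
    [0.03, 0, 0, 0],
    [0.03, 0, 0, 0]
  ]
}}

```text
t: 12.3
ee_pos: [0.4701, -0.1557, -0.0209]
orientation: [-0.0, 0.986, -0.165, -0.001]
ft_force: [-4.1, -0.1, 0.3]
gripper_width: 0.035
gripper_force: 40.4
```

{"op": "drive_tool", "data": {
  "motion": [
    [0.004, 0, 0, 0],
    [0.009, 0, 0, 0],
    [0.014, 0, 0, 0],
    [0.018, 0, 0, 0],
    [0.018, 0, 0, 0]
  ]
}}

```text
t: 12.8
ee_pos: [0.4776, -0.1582, -0.0209]
orientation: [-0.001, 0.986, -0.165, -0.002]
ft_force: [-10.2, 2.2, 3.1]
gripper_width: 0.0354
gripper_force: 40.7
```

```bash
python3 - <<'E'
from h import *
s=observe(); M=T(); f=M[:3,:3].T@s["ft_force"]; print("tool-frame force",f.round(2)); go(.4877,-.1618,-.0208,-19.05)
K,C,im,d=cam("wrist"); print(im.shape); np.savez("w6.npz",K=K,C=C,im=im,d=d)
a=cv2.resize(im[60:360,150:430],(560,600)); cv2.imwrite("pics/w6.png",a)
E
```

```text
tool-frame force [-10.39   1.28  -3.08]
now [ 0.4776 -0.1582 -0.0209] yaw -18.99 -> motion [0.0214, 0.0003, -0.0003] roll 0.0013 dist 0.011
(420, 560, 3)
```

View pics/w6.png

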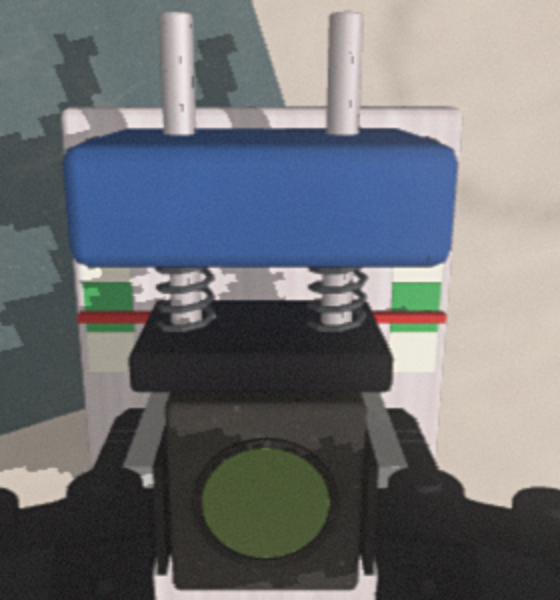

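The red pointers (row ~317) stand in the lower half of the green band (rows 283–332). The cube face lies square on the stop and within about 1 mm of centre. I'll push about 2 mm more and hold.

{"op": "drive_tool", "data": {
  "motion": [
    [0.002, 0, 0, 0],
    [0.004, 0, 0, 0],
    [0.005, 0, 0, 0],
    [0.005, 0, 0, 0],
    [0.005, 0, 0, 0]
  ]
}}

```text
t: 13.35
ee_pos: [0.4796, -0.1588, -0.0209]
orientation: [-0.001, 0.986, -0.165, -0.002]
ft_force: [-10.5, 3.0, 3.2]
gripper_width: 0.0355
gripper_force: 40.8
```

```bash
python3 - <<'E'
from h import *
s=observe(); M=T(); f=M[:3,:3].T@s["ft_force"]; print("tool-frame force",f.round(2)); go(.4877,-.1618,-.0208,-19.05)
K,C,im,d=cam("wrist"); P=cloud(K,C,d); hsv=cv2.cvtColor(im,cv2.COLOR_BGR2HSV)
J=(P-np.array([.487,-.1608,0])); a=np.radians(-19.05); x=J[...,0]*np.cos(a)+J[...,1]*np.sin(a); y=-J[...,0]*np.sin(a)+J[...,1]*np.cos(a)
reg=np.zeros(im.shape[:2],bool); reg[150:260,180:380]=1
for n,m in dict(red=(cv2.inRange(hsv,(0,120,80),(8,255,255))|cv2.inRange(hsv,(172,120,80),(180,255,255))),green=cv2.inRange(hsv,(50,90,50),(85,255,255))).items():
    k=(m>0)&reg&(d>0); v,u=np.nonzero(k); print(n,k.sum(),v.min(),v.max(),"x",np.percentile(x[k],[5,50,95]).round(4),"z",np.median(P[k][:,2]).round(4))
# stop front edge / cube top tilt
k=(abs(P[...,2]-.05)<.006)&(abs(y)<.015)&(x>-.025)&(x<.008)&(d>0); A=np.c_[x[k],y[k],np.ones(k.sum())]; print("cube top plane slope",np.linalg.lstsq(A,P[k][:,2],rcond=None)[0].round(4))
E
```

```text
tool-frame force [-10.89   0.61  -3.13]
now [ 0.4796 -0.1588 -0.0209] yaw -18.99 -> motion [0.0173, 0.0003, -0.0003] roll 0.0013 dist 0.009
red 398 216 221 x [0.0151 0.0164 0.0172] z 0.0161
green 790 206 229 x [0.0099 0.0169 0.0206] z 0.0118
cube top plane slope [-0.0038 -0.0047  0.0513]
```

{"op": "drive_tool", "data": {
  "motion": [
    [0, 0, 0, 0],
    [0, 0, 0, 0],
    [0, 0, 0, 0],
    [0, 0, 0, 0],
    [0, 0, 0, 0]
  ]
}}

```text
t: 13.9
ee_pos: [0.4796, -0.1588, -0.0209]
orientation: [-0.001, 0.986, -0.165, -0.002]
ft_force: [-11.4, 1.4, 4.2]
gripper_width: 0.0357
gripper_force: 40.8
```

{"op": "drive_tool", "data": {
  "motion": [
    [0, 0, 0, 0],
    [0, 0, 0, 0],
    [0, 0, 0, 0],
    [0, 0, 0, 0],
    [0, 0, 0, 0]
  ]
}}

```text
t: 14.4
ee_pos: [0.4796, -0.1588, -0.0209]
orientation: [-0.001, 0.986, -0.165, -0.002]
ft_force: [-11.1, 2.3, 3.9]
gripper_width: 0.0356
gripper_force: 40.8
```

{"op": "drive_tool", "data": {
  "motion": [
    [0, 0, 0, 0],
    [0, 0, 0, 0],
    [0, 0, 0, 0],
    [0, 0, 0, 0],
    [0, 0, 0, 0]
  ]
}}

```text
t: 14.9
ee_pos: [0.4795, -0.1588, -0.0209]
orientation: [-0.001, 0.986, -0.165, -0.002]
ft_force: [-12.1, 1.4, 3.8]
gripper_width: 0.0353
gripper_force: 40.8
```

{"op": "drive_tool", "data": {
  "motion": [
    [0, 0, 0, 0],
    [0, 0, 0, 0],
    [0, 0, 0, 0],
    [0, 0, 0, 0],
    [0, 0, 0, 0]
  ]
}}

```text
t: 15.4
ee_pos: [0.4795, -0.1588, -0.0209]
orientation: [-0.001, 0.986, -0.165, -0.002]
ft_force: [-10.0, 1.6, 4.2]
gripper_width: 0.0355
gripper_force: 40.8
```

{"op": "drive_tool", "data": {
  "motion": [
    [0, 0, 0, 0],
    [0, 0, 0, 0],
    [0, 0, 0, 0],
    [0, 0, 0, 0],
    [0, 0, 0, 0]
  ]
}}

```text
t: 15.9
ee_pos: [0.4796, -0.1588, -0.0209]
orientation: [-0.001, 0.986, -0.165, -0.002]
ft_force: [-11.6, 2.5, 3.4]
gripper_width: 0.0354
gripper_force: 40.8
```

{"op": "drive_tool", "data": {
  "motion": [
    [0, 0, 0, 0],
    [0, 0, 0, 0],
    [0, 0, 0, 0],
    [0, 0, 0, 0],
    [0, 0, 0, 0]
  ]
}}

```text
t: 16.4
ee_pos: [0.4796, -0.1588, -0.0209]
orientation: [-0.001, 0.986, -0.165, -0.002]
ft_force: [-10.8, 3.0, 4.4]
gripper_width: 0.0355
gripper_force: 40.8
```

```bash
python3 -c "
from plant import order; print(order.hand_in())"
```

```text
the job is handed in; nothing more can be done
None
```

The job is handed in at about 16.4 s: the cube stands in the jig, window away from the stop, pressed at about 11 N with the red pointers in the green band, held steadily for 3 s and still held. The real fingertips sit about 39 mm short of the reported TCP, so the first grip closed above the knob and I corrected for that offset; setting the cube down briefly pressed the jig floor with about 40 N, right at the limit, before I eased off.

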